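# Load a slide carrier under the microscope objective

## Robot

A 6-joint arm with a two-finger parallel gripper is mounted at the origin on the work surface. World frame = base frame: x ahead of the robot, y to its left, z up, the work surface at z = 0. Lengths are in mm, angles in rad, forces in N, time in s.
With the tool pointing down it reaches from about 350 to 975 mm from the base axis. Payload 7.1 kg.
Tool frame: the origin (TCP) lies midway between the tips of the shut fingers; the grasp point (between the pads) lies 19 mm behind it; z points along the fingers, y is the line along which they close (so a half turn about z gives the same grasp; the last joint's range is limited). The gripper opens to 88 mm and grips with 3 to 60 N. Pads are 20 mm wide; open, the fingers measure 115 mm over their backs; the gripper's body (75 mm by 178 mm) begins 61 mm behind the grasp point.
Start: joints at [-1.138, 0.423, 1.63, -0, 1.089, -0.019], TCP at [272.88, -562.264, 222.675] pointing down, gripper open.
Joint ranges: [-3, 3], [-0.9, 2.11], [0.09, 2.58], [-1.31, 4.45], [0.11, 2.69], [-2.54, 2.54]. Speed limits (rad/s): [2.39, 2.39, 3.01, 3.14, 3.14, 3.14].

## Interface

Orientations are given as a rotation vector (axis times angle).
In Python, from workcell import ctrl gives the robot as it stands. The module is installed in compiled form; this text tells all that it offers.
- The arm moves only by the tool servo_tool, never from a script. Its argument "increments" is a list of rows, each a list of 7 numbers: the shift along the world's x, y, z in cm, then the turn, a rotation vector about the world's x, y, z in degrees, then the opening, from -1 (shut) to 1 (fully open). A call has 1 to 20 rows; each row is the pose to reach, as a shift and turn from the pose commanded when the call began; what a row does not reach only later rows make up. A row lasts 1/12 s, in which the tool goes at most 41.7 mm and 7.16 degrees, less where a joint would pass 70% of its speed; a pose out of reach is approached as far as the arm can. A call with a gripper value outside its range is refused whole. The fingers move at their own pace and stop on an object; the grip force is fixed at half the most. Time passes only in rows, so rows that repeat a pose let the fingers close. It gives the time, the measured TCP pose, the force, the opening and the grip force at its end, in the units of the state.
- ctrl.get_obs(): the state, without advancing time (a new reading comes with each control period).
- ctrl.get_image(name): name is "scene" or "top" or "wrist"; returns a dict with "image" (420x560x3 uint8, red, green, blue), "fx", "fy", "cx", "cy" (pixels), "extrinsics" (4x4, takes a point from camera to world coordinates); the wrist camera has in their place "tool_from_camera" (4x4, takes a point from camera to tool coordinates, whose origin is the TCP and whose axes are the flange's). Camera axes: x right, y up, looking along -z (the intrinsics and any distortion apply to the point x, -y, -z); pixel columns grow to the right and rows downward; lengths in mm; the calibration is good to about 2 mm. A picture is of the moment at which its call begins: read the wrist's pose just before it. There is no depth.
- ctrl.close_job(): hands the job in; it is judged then, once.
The state is a dict: "t": time; "qpos": joint angles; "qvel": joint speeds; "joint_torque": joint torques, N m; "ee_pos": TCP position; "orientation": TCP orientation; "ft_force": force on the tool from outside, world axes, zero at the start; "moment": the same for the moment, N m; "width": finger opening in mm; "grasp_force": force on a finger pad.
Only numpy, scipy, OpenCV 4.12 (cv2) and the standard library are available. Lean on these libraries where they do the work, as an engineer would, in place of code of your own. Each camera call takes 0.05 s, during which the arm holds its last target. There are 200 camera calls.

## Task

Take the slide carrier with the blue grip from the white tray and slide it, nose first, along the guides of the microscope stage, under the two lips and the objective, fully home against the red stop so that the two brass rollers snap into its side notches, and let go; nothing may touch the objective. Then switch the lamp on by pushing its red-balled lever all the way over. Leave the carrier with the yellow grip and the other loose things where they are.

Things in the scene. Friction and masses are not known exactly. Their poses are not given: they have to be found in the camera images.
- carrier_blue: Flat grey slide carrier with a blue grip, 205 x 60 x 6 mm (x, y, z), 0.12 kg. Origin: underside, centre of the glass slide. +x points to the round-cornered nose, which ends at x=45 mm; the tail ends at x=-160 (48 mm wide behind x=-90). Each side edge has a notch 13 mm long, 6 mm deep, at x=15 mm. The slide reaches z=7 mm.
- grip_blue (a point): Grip point on the blue grip of that carrier: an upright fin 40 mm long (carrier x=-160 to -120 mm), 14 mm thick in y, from z=6 to z=46 mm over the carrier's underside; this point lies at x=-140, y=0, z=31 mm in the carrier's frame, same axes. Pinch it across y from above.
- carrier_yellow: Carrier of the same shape with a yellow grip; to be left alone. Same axes.
- tray: White tray board 240 x 250 x 12 mm, fixed; both carriers lie side by side on its top (z=12 mm), about 120 mm apart, noses away from the robot. Origin: centre of its underside.
- microscope: White microscope, fixed. Origin on the bench under the optical axis; +x is the loading direction (away from the robot), column at y=115 to 175 mm, eyepieces to -y. Heights over the bench: nosepiece disc (radius 34 mm) from 242 mm, overhanging arm (x=-40 to 40 mm) from 270 mm, head and eyepieces up to 420 mm.
- stage_home (a point): Point on the dark stage surface under the objective, 120 mm above the bench; axes as the microscope. The carrier is home when its origin is here with the same axes. The stage surface spans x=-100 to 60, y=-75 to 75 mm. The face of the red end stop (9 mm high) is at x=46 mm.
- guide_entry (a point): Middle of the channel's mouth on the stage surface, 30 mm before stage_home, same axes. From here 80 mm onwards two aluminium rails leave a channel 62.5 mm wide; a lip on each overhangs it by 5 mm, underside 9 mm, top 13 mm over the stage: the carrier can enter only here, flat. Before it (x=-40 to 0) lead-ins 9 mm high flare to about 80 mm.
- objective: Objective lens, an aluminium barrel with a red band, 18 to 26 mm in diameter, on the optical axis. Origin: centre of its lower end, 20 mm above the stage. Nothing may touch it.
- roller_left (a joint): Spring-loaded brass detent roller (16 mm diameter) in the guide rail at stage x=+15 mm, +y side. Metres pushed back: 0 is fully out (4 mm into the channel), about 0.003 while the carrier's edge runs past it.
- roller_right (a joint): The same on the -y side.
- lamp_unit: Grey lamp control box, 100 x 100 x 50 mm, fixed, with a lever on its top. Origin: centre of its underside; the lever swings towards its +x.
- lamp_pivot (a point): Axis of the lever (along y), 72 mm above the bench. A lever block 70 x 50 mm in x, y stands around it, up to 75 mm above the bench, with a hub of 13 mm radius on the axis.
- lamp_tip (a point): Centre of the red ball (26 mm diameter) at the lever's end, 60 mm from the axis; leaning to -x when off.
- lamp (a joint): Lever angle: 0 off (leaning 0.5 rad to the box's -x), 1.0 on (leaning 0.5 rad to +x). It stays where it is left; about 1 to 2 N at the ball moves it.
- oil_bottle: Small amber bottle, 34 mm diameter, 75 mm high, bystander. Origin: centre of its underside.
- stain_jar: Glass jar with a blue cap, 60 mm diameter, 70 mm high, bystander. Origin: centre of its underside.
- slide_box: Green box 80 x 130 x 35 mm, bystander. Origin: centre of its underside.
- petri_dish: Closed dish, 90 mm diameter, 15 mm high, bystander. Origin: centre of its underside.
- mouse: Black computer mouse, 60 mm diameter, 34 mm high, bystander. Origin: centre of its underside.
Not all that is in view belongs to the job. What is shaped like the lamp_unit but pink is not meant.

How it is judged (in metres and radians):
On the way, in this order (a step that is already met when the one before it is completed fails the run):
1. the blue carrier is lifted clear of the tray (height (world z) of carrier_blue above 0.045 m), for 0.1 s.
2. the blue carrier is home under the objective with both rollers in its notches (x of carrier_blue in the frame of stage_home between -0.003 and 0.003 m and y of carrier_blue in the frame of stage_home between -0.003 and 0.003 m and z of carrier_blue in the frame of stage_home between -0.003 and 0.003 m and angle between the x axis of carrier_blue and the x axis of stage_home, either way round below 0.05 rad and angle between carrier_blue's own z axis and vertical below 0.05 rad and value of joint each of roller_left, roller_right below 0.002 m), for 0.2 s.
3. the lamp lever is pushed over (value of joint lamp above 0.85 rad), for 0.2 s.
At the end, for the whole second after the job is handed in: The blue carrier lies flat and at rest on the stage with its origin within 3 mm of the home point along each axis and within 0.05 rad of its direction and of level, both rollers sprung back out (less than 2 mm pushed in), and the lamp lever stands beyond 0.85 rad (all of step 2 and value of joint lamp above 0.85 rad and linear speed of carrier_blue below 0.01 m/s); the robot touches nothing.
It fails at once if the objective is touched with more than 1 N (contact force between anything else and objective above 1 N).
It fails at once if the yellow carrier is moved more than 30 mm (distance of carrier_yellow from where it was at the start of the episode above 0.03 m).
It fails at once if another loose thing (bottle, jar, box, dish, mouse) is moved more than 30 mm (distance of any of oil_bottle, stain_jar, slide_box, petri_dish, mouse from where it was at the start of the episode above 0.03 m).
It also fails if it takes over 51 s, if anything falls off the work surface, if the arm or the gripper's body presses on something with over 40 N, if the wrist force passes 120 N, or if a joint passes its speed limit or range.

## Working session

There is one attempt and no reset: what is moved stays moved. The work goes in short steps, Python scripts to look and compute and a tool call to move; the robot and the scene stay as the last step left them, time stands still between calls to the robot, and variables do not carry over. Pictures are saved under pics/ and viewed, at most 10 in all, crops included, and the job is handed in when it is done.

Besides the shell and the picture viewer there is one more tool, called after ">>>" as name([rows], argument=value, ...), one row to a line, values as JSON. servo_tool: Moves the arm, as the interface text tells. Its arguments: {"type":"object","properties":{"increments":{"type":"array","items":{"type":"array","items":{"type":"number"}}}},"required":["increments"]}

```bash
mkdir -p pics
cat > h.py <<'E'
import numpy as np, cv2, json
from workcell import ctrl
def grab(n,tag):
    o=ctrl.get_obs(); d=ctrl.get_image(n)
    if n=='wrist':
        T=np.eye(4);T[:3,:3]=cv2.Rodrigues(np.array(o['orientation'],float))[0];T[:3,3]=o['ee_pos']
        E=T@np.array(d['tool_from_camera'])
    else: E=np.array(d['extrinsics'])
    cv2.imwrite(f'pics/{tag}.png',d['image'][:,:,::-1])
    np.savez(f'{tag}.npz',E=E,k=[d['fx'],d['fy'],d['cx'],d['cy']],im=d['image'],**({'dist':d['distortion']} if 'distortion' in d else {}))
    return d
def ray(tag,u,v):
    z=np.load(f'{tag}.npz');fx,fy,cx,cy=z['k'];E=z['E']
    r=E[:3,:3]@np.array([(u-cx)/fx,-(v-cy)/fy,-1.]);return E[:3,3],r
def onz(tag,u,v,h):
    o,r=ray(tag,u,v);return o+r*(h-o[2])/r[2]
def proj(tag,p):
    z=np.load(f'{tag}.npz');fx,fy,cx,cy=z['k'];E=z['E']
    q=E[:3,:3].T@(np.array(p)-E[:3,3]);return np.array([cx+fx*q[0]/-q[2],cy-fy*q[1]/-q[2]])
def two(a,b):
    o1,r1=ray(*a);o2,r2=ray(*b);A=np.stack([r1,-r2],1);s=np.linalg.lstsq(A,o2-o1,rcond=None)[0]
    p,q=o1+s[0]*r1,o2+s[1]*r2;return (p+q)/2,np.linalg.norm(p-q)
E
python3 - <<'E'
from h import *
for n in('scene','top'):
    d=grab(n,n);print(d.keys(),d['fx'],d['cx'],d['cy'],np.round(d['extrinsics'],2))
print(ctrl.get_obs())
a=[cv2.imread(f'pics/{n}.png') for n in('scene','top')]
E
```

```text
dict_keys(['image', 'fx', 'fy', 'cx', 'cy', 'extrinsics']) 423.4865082668179 278.95376677553367 206.89004853117646 [[ 8.6000e-01 -3.4000e-01  3.8000e-01  9.5360e+02]
 [ 5.1000e-01  5.8000e-01 -6.4000e-01 -6.6390e+02]
 [ 0.0000e+00  7.4000e-01  6.7000e-01  8.9209e+02]
 [ 0.0000e+00  0.0000e+00  0.0000e+00  1.0000e+00]]
dict_keys(['image', 'fx', 'fy', 'cx', 'cy', 'extrinsics']) 540.965172683486 271.9523357549164 216.21572601928202 [[ 2.00000e-02  9.90000e-01 -1.70000e-01  2.88810e+02]
 [-1.00000e+00  2.00000e-02  1.00000e-02  4.60200e+01]
 [ 1.00000e-02  1.70000e-01  9.90000e-01  1.54612e+03]
 [ 0.00000e+00  0.00000e+00  0.00000e+00  1.00000e+00]]
{'t': 0.1, 'qpos': array([-1.13802873e+00,  4.23767360e-01,  1.63057954e+00, -7.22889900e-06,
        1.08859051e+00, -1.90093868e-02]), 'qvel': array([ 0.0005225 , -0.00219636, -0.00277176, -0.00057761, -0.00027474,
        0.00123524]), 'joint_torque': array([ 2.07448267e-05, -5.45614815e+01, -2.74325109e+01,  6.45378884e-02,
        1.88810454e-02, -3.14621195e-05]), 'ee_pos': array([ 272.666394  , -561.84877157,  221.99096203]), 'orientation': array([-3.06049946e+00, -7.03340609e-01,  4.43546344e-04]), 'ft_force': array([-0.17992309,  0.32192256, -0.89963334]), 'moment': array([-0.02484667, -0.0269585 , -0.03232335]), 'grasp_force': 0.0, 'width': 88.00529984719464}
```

View pics/scene.png

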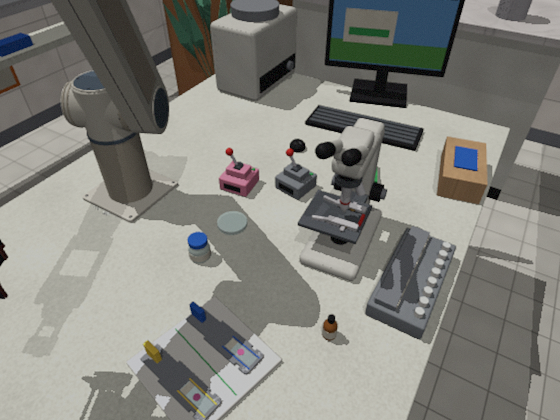

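View pics/top.png

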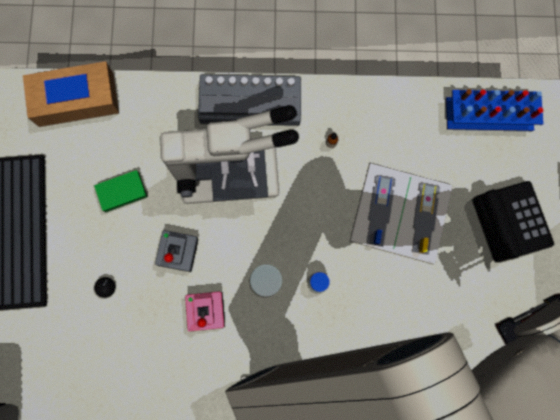

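The top view shows the blue grip at (378,237), the yellow grip at (425,245), the tray at (405,213), and the microscope with its dark stage at (235,175). The grey lamp box is at (176,250), with its red ball at (169,258). The pink look-alike at (204,312) is not meant. Next, one enlarged composite to confirm this.

Run:
```python
from h import *
s=cv2.imread('pics/scene.png');t=cv2.imread('pics/top.png')
def c(i,u,v,w,h,k): return cv2.resize(i[v:v+h,u:u+w],None,fx=k,fy=k,interpolation=cv2.INTER_CUBIC)
a=c(t,345,155,100,75*4//3,4)[:300,:400]; a=c(t,345,158,133,110,3)[:300,:400]
a=cv2.resize(t[158:268,345:455],(400,400))[:,:]
b=cv2.resize(t[125:275,155:305],(400,400)); 
e=cv2.resize(s[120:280,290:400],(275,400)); 
f=np.hstack([cv2.resize(t[158:268,345:455],(400,300*400//300))[:300]*0+cv2.resize(t[158:268,345:455],(400,300)),cv2.resize(t[130:280,150:310],(400,300))])
g=np.hstack([cv2.resize(s[185:275,290:390],(400,300)),cv2.resize(s[140:215,220:320],(400,300))])
cv2.imwrite('pics/comp.png',np.vstack([f,g]))
hsv=lambda i:cv2.cvtColor(i,cv2.COLOR_BGR2HSV)
def blobs(i,lo,hi,name,mn=8):
    m=cv2.inRange(hsv(i),lo,hi);n,l,st,ce=cv2.connectedComponentsWithStats(m)
    for k in range(1,n):
        if st[k,4]>=mn: print(name,st[k],np.round(ce[k],1))
for n,i in(('s',s),('t',t)):
    blobs(i,(105,150,50),(128,255,255),n+'blue',10); blobs(i,(20,150,100),(32,255,255),n+'yel',10)
    blobs(i,(0,170,90),(4,255,255),n+'red',6);blobs(i,(176,170,90),(180,255,255),n+'red2',6)
```

```text
sblue [  0  33  33  23 467] [14.  43.6]
sblue [455 147  22  24 450] [465.7 158.3]
sblue [188 233  19  16 258] [197.2 240.3]
sblue [190 302  16  20 177] [197.6 312. ]
sblue [233 336  10   9  10] [237.5 340. ]
sblue [222 346  23  20  25] [232.9 355.2]
syel [144 341  17  22 175] [152.1 351.5]
syel [190 379  16  16  26] [198.6 387.2]
syel [178 391  20  20  25] [188.7 401.5]
sred [226 148   6   6  27] [228.5 150.9]
sred [286 148   7   7  35] [289.6 151.5]
sred [359 214   6  10  26] [361.3 218.8]
tblue [ 45  75  44  28 931] [66.2 88.5]
tblue [ 446   90   97   41 2939] [492.1 111.3]
tblue [375 230   7  14  70] [378.2 236.4]
tblue [310 272  19  20 279] [319.1 281.4]
tyel [422 238   6  15  60] [425.1 245. ]
tred [480  90   4   4  12] [481.8  91.5]
tred [523  91   4   5  12] [524.3  92.6]
tred [496 108   3   3   6] [497.  109.2]
tred [538 109   5   3  10] [540.  109.9]
tred [164 254   9   8  54] [168.2 257.6]
tred [199 319   6   7  35] [201.4 322.4]
tred2 [481  90   4   5   6] [483.   92.3]
tred2 [197 319   9   8  25] [201.  322.5]
```

View pics/comp.png

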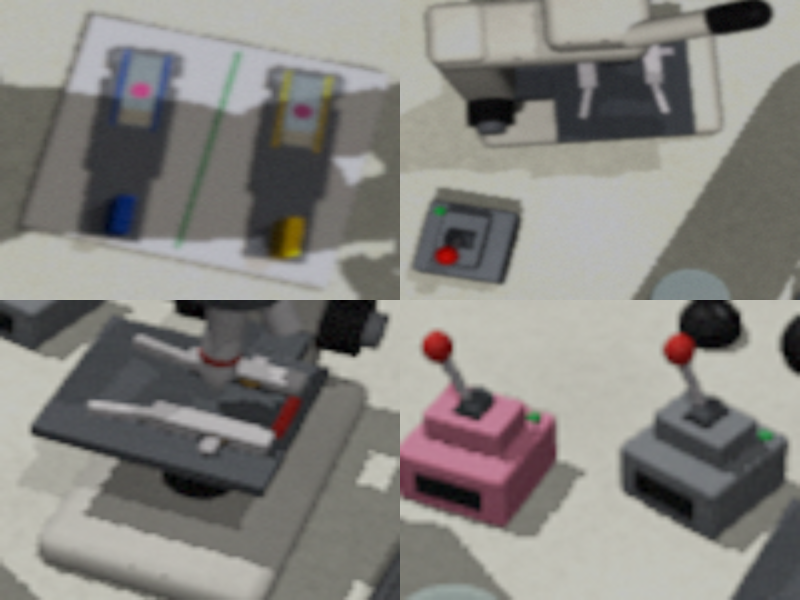

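The composite confirms that the blue-grip carrier is the left one (top view 378,237) and that the grey lamp is separate from the pink one. The guides run along +x, with flared lead-ins toward the robot. Computing positions next.

Run:
```python
from h import *
np.set_printoptions(precision=1,suppress=True)
print('grip 2view',two(('top',378.2,236.4),('scene',197.6,312)))
print('grip y',two(('top',425.1,245),('scene',152.1,351.5)))
print('ball',two(('top',168.2,257.6),('scene',289.6,151.5)))
print('pinkball',two(('top',201.2,322.5),('scene',228.5,150.9)))
for p in[(212.8,200),(267.2,197.5)]:print('stage top',onz('top',*p,120))
for p in[(298.75,224.6),(320,190.4),(355.5,242.6)]:print('stage scene',onz('scene',*p,120))
# refined stage mask edges in scene & top
t=lambda x,y:(345+x*110/400,158+y*110/300)
for n,p in dict(pink_b=(140,92),pink_y=(302,111),tl=(90,13),tailb=(120,235)).items(): print(n,onz('top',*t(*p),18 if n[0]=='p' else 12))
tl=lambda x,y:(150+.4*(x-400),130+.5*y)
for p in[(437,190),(521,203),(412,270),(502,283)]:print('lampbox top corner',onz('top',*tl(*p),50))
print('scene pivot', onz('scene',220+.25*(705-400),140+.25*(412-300),75), onz('scene',361.3,218.8,125))
for p in[(310,272),(332,138),(266,281),(186,187)]:print('other',onz('top',*p,40))
```

```text
grip 2view (array([ 497. , -268.9,   36.9]), np.float64(2.0071838572564524))
grip y (array([ 475.4, -399.8,   37.9]), np.float64(3.696119131564802))
ball (array([419.3, 303.2, 124.8]), np.float64(2.6871897684284876))
pinkball (array([252.3, 209.5, 123.9]), np.float64(0.23520486549969055))
stage top [575.5 191.3 120. ]
stage top [585.1  45.4 120. ]
stage scene [600.   35.9 120. ]
stage scene [585.6 187.8 120. ]
stage scene [751.7  52.2 120. ]
pink_b [ 629.7 -291.2   18. ]
pink_y [ 611.6 -420.    18. ]
tl [ 717.3 -253.7   12. ]
tailb [ 477.3 -273.8   12. ]
lampbox top corner [515.9 329.8  50. ]
lampbox top corner [499.3 235.4  50. ]
lampbox top corner [404.  351.7  50. ]
lampbox top corner [387.8 252.   50. ]
scene pivot [449.1 298.3  75. ] [732.5 134.  125. ]
other [392.7 -77.3  40. ]
other [ 781.5 -139.5   40. ]
other [365.8  44.5  40. ]
other [627.9 276.9  40. ]
```

>>> servo_tool([
  [22.4,29.3,-2,0,0,-35,1],
  [22.4,29.3,-2,0,0,-35,1],
  [22.4,29.3,-2,0,0,-35,1],
  [22.4,29.3,-2,0,0,-35,1],
  [22.4,29.3,-2,0,0,-35,1],
  [22.4,29.3,-2,0,0,-35,1],
  [22.4,29.3,-2,0,0,-35,1],
  [22.4,29.3,-2,0,0,-35,1],
  [22.4,29.3,-2,0,0,-35,1],
  [22.4,29.3,-2,0,0,-35,1],
  [22.4,29.3,-2,0,0,-35,1],
  [22.4,29.3,-2,0,0,-35,1],
  [22.4,29.3,-2,0,0,-35,1],
  [22.4,29.3,-2,0,0,-35,1],
  [22.4,29.3,-2,0,0,-35,1],
])

```text
t: 1.35
ee_pos: [496.1, -270.5, 202.7]
orientation: [3.131, -0.253, -0.0]
ft_force: [0.1, 0.6, 0.4]
width: 87.8
grasp_force: 0.0
```

Run:
```python
from h import *
grab('wrist','w1');o=ctrl.get_obs();print(o['t'],o['ee_pos'],o['orientation'],o['qpos'])
z=np.load('w1.npz');print(z['k'],np.round(z['E'],2))
```

```text
1.4 [ 496.19973303 -270.39885262  202.75389475] [ 3.13131377e+00 -2.52710974e-01  5.06303441e-05] [-5.19968687e-01  3.60347857e-01  1.78050760e+00 -8.90397844e-05
  1.00066634e+00  1.21193554e+00]
[290.3075052  290.3075052  280.37598852 213.41513845] [[-1.6000e-01  9.6000e-01  2.4000e-01  5.6146e+02]
 [-9.9000e-01 -1.6000e-01 -4.0000e-02 -2.8076e+02]
 [ 0.0000e+00 -2.5000e-01  9.7000e-01  3.6463e+02]
 [ 0.0000e+00  0.0000e+00  0.0000e+00  1.0000e+00]]
```

View pics/w1.png

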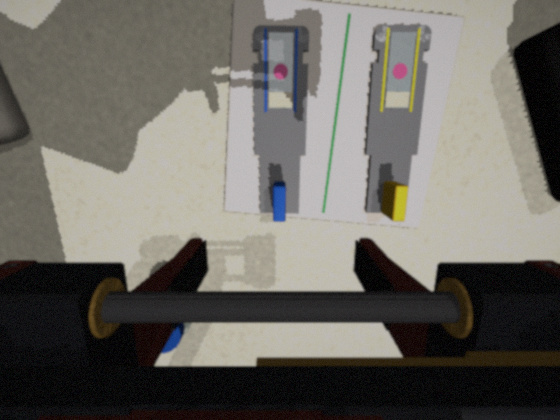

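The wrist view shows the blue fin at about (279,202) and the slide dot at (280,72). The yellow fin is clearly separate at (397,202).

Run:
```python
from h import *
np.set_printoptions(precision=1,suppress=True)
im=cv2.imread('pics/w1.png');h=cv2.cvtColor(im,cv2.COLOR_BGR2HSV)
m=cv2.inRange(h,(105,120,50),(128,255,255));m[:170]=0;m[230:]=0;m[:,:250]=0;m[:,310:]=0
ys,xs=np.nonzero(m)
for r in range(ys.min(),ys.max()+1,3): c=xs[ys==r];print(r,c.min(),c.max(),im[r,279])
# top rows at plane: fin front-bottom z18, top z58
# carrier side edges: dark rows
g=im.mean(2)
for r in(120,140,170):print(r,[int(x) for x in g[r,240:320]])
m=cv2.inRange(h,(160,120,100),(178,255,255));m[:50]=0;m[95:]=0
n,l,st,ce=cv2.connectedComponentsWithStats(m)
for k in range(1,n):
  if st[k,4]>15:print(ce[k],onz('w1',*ce[k],19))
```

```text
182 275 282 [56 29 17]
185 274 284 [74 30  5]
188 273 285 [159  75  30]
191 272 285 [167  81  38]
194 273 285 [167  83  36]
197 272 284 [168  84  38]
200 273 284 [171  84  38]
203 273 284 [169  83  33]
206 273 284 [169  82  33]
209 273 284 [173  87  42]
212 273 284 [173  87  40]
215 274 284 [176  91  47]
218 274 284 [175  89  42]
120 [187, 186, 187, 187, 187, 186, 190, 188, 187, 188, 188, 185, 167, 133, 112, 115, 113, 115, 117, 114, 115, 116, 114, 117, 113, 115, 117, 116, 115, 114, 115, 117, 113, 116, 116, 115, 112, 115, 116, 116, 114, 117, 114, 117, 115, 114, 114, 117, 116, 116, 118, 117, 116, 114, 115, 113, 107, 99, 89, 83, 90, 85, 93, 102, 117, 131, 153, 178, 188, 190, 188, 185, 185, 186, 188, 189, 187, 187, 188, 186]
140 [187, 190, 187, 188, 188, 188, 186, 190, 188, 188, 188, 183, 170, 140, 116, 113, 113, 116, 115, 116, 115, 116, 117, 114, 118, 116, 116, 115, 113, 114, 116, 115, 115, 116, 117, 116, 112, 115, 119, 115, 114, 114, 116, 117, 117, 115, 116, 116, 117, 115, 115, 114, 119, 114, 118, 117, 115, 118, 117, 114, 116, 117, 116, 117, 123, 142, 171, 187, 188, 187, 187, 189, 187, 187, 188, 189, 188, 189, 189, 188]
170 [189, 190, 190, 189, 188, 189, 192, 188, 188, 189, 188, 187, 189, 187, 189, 187, 187, 186, 162, 131, 117, 113, 119, 119, 114, 118, 117, 113, 99, 81, 68, 63, 65, 65, 63, 62, 60, 61, 64, 65, 71, 87, 107, 118, 118, 118, 119, 122, 117, 115, 116, 117, 117, 120, 121, 121, 121, 121, 125, 145, 171, 186, 189, 189, 190, 189, 187, 188, 189, 189, 189, 188, 188, 188, 190, 189, 190, 186, 190, 188]
[280.1  71.2] [ 632.5 -292.1   19. ]
[399.6  70.6] [ 612. -421.   19.]
```

Run:
```python
from h import *
np.set_printoptions(precision=1,suppress=True)
a=onz('w1',278.7,186.5,58);b=onz('w1',279,220,58);print(a,b)
c=onz('w1',280.1,71.2,19)
for r,l,q in((120,252.7,305.8),(140,252.8,305.3),(170,258.4,299.7)):
    L,Q=onz('w1',l,r,18),onz('w1',q,r,18);print((L+Q)/2,np.linalg.norm(L-Q))
d=c-(a+b)/2;print(d,np.degrees(np.arctan2(d[1],d[0])),np.hypot(*d[:2]))
```

```text
[ 513.5 -271.2   58. ] [ 476.9 -265.5   58. ]
[ 582.5 -282.9   18. ] 60.46666465062204
[ 560.8 -279.1   18. ] 60.772855002080064
[ 526.7 -273.5   18. ] 49.02505149699768
[137.2 -23.8 -39. ] -9.829854926807135 139.27242560620425
```

>>> servo_tool([
  [-0.1,0.15,-4,0,0,-0.5,0.2],
  [-0.1,0.15,-8,0,0,-0.5,0.2],
  [-0.1,0.15,-12,0,0,-0.5,0.2],
  [-0.1,0.15,-15.5,0,0,-0.5,0.2],
  [-0.1,0.15,-17,0,0,-0.5,0.2],
  [-0.1,0.15,-17.8,0,0,-0.5,0.2],
  [-0.1,0.15,-17.8,0,0,-0.5,0.2],
  [-0.1,0.15,-17.8,0,0,-0.5,0.2],
  [-0.1,0.15,-17.8,0,0,-0.5,-1],
  [-0.1,0.15,-17.8,0,0,-0.5,-1],
  [-0.1,0.15,-17.8,0,0,-0.5,-1],
  [-0.1,0.15,-17.8,0,0,-0.5,-1],
  [-0.1,0.15,-17.8,0,0,-0.5,-1],
  [-0.1,0.15,-17.8,0,0,-0.5,-1],
  [-0.1,0.15,-17.8,0,0,-0.5,-1],
  [-0.1,0.15,-17.8,0,0,-0.5,-1],
])

```text
t: 2.73
ee_pos: [496.1, -267.9, 25.0]
orientation: [3.13, -0.263, 0.001]
ft_force: [0.2, 1.2, 4.4]
width: 14.1
grasp_force: 30.0
```

>>> servo_tool([
  [0,0,2,0,0,0,-1],
  [0,0,5,0,0,0,-1],
  [0,0,9,0,0,0,-1],
  [0,0,13,0,0,0,-1],
  [-1,3,16,0,0,1,-1],
  [-2,7,19,0,-1,2,-1],
  [-3,11,22,0,-3,4,-1],
  [-4,15,25,0,-5,6,-1],
  [-5,19,28,0,-7,8,-1],
  [-6,23,30,0,-9,10,-1],
  [-7,27,32,0,-11,12,-1],
  [-8,31,32.5,0,-14,14,-1],
  [-9,35,32.5,0,-16,14,-1],
  [-9.5,39,32.5,0,-18,14,-1],
  [-9.5,43,32.5,0,-20,14,-1],
  [-9.5,47,32.5,0,-20,14,-1],
  [-9.5,50,32.5,0,-20,14,-1],
  [-9.5,51,32.5,0,-20,14,-1],
  [-9.5,51,32.5,0,-20,14,-1],
  [-9.5,51,32.5,0,-20,14,-1],
])

```text
t: 4.4
ee_pos: [399.9, 243.9, 349.0]
orientation: [-3.064, -0.128, -0.535]
ft_force: [-0.4, -0.4, -1.5]
width: 13.7
grasp_force: 30.0
```

Run:
```python
from h import *
grab('wrist','w2');o=ctrl.get_obs();print(o['t'],o['ee_pos'],o['orientation'],o['qpos'])
```

```text
4.45 [400.02225967 242.46824468 348.85894174] [-3.06465408 -0.12491862 -0.53474298] [ 0.62850114 -0.10391541  2.0090981  -0.2050817   0.94076081  2.21423714]
```

View pics/w2.png

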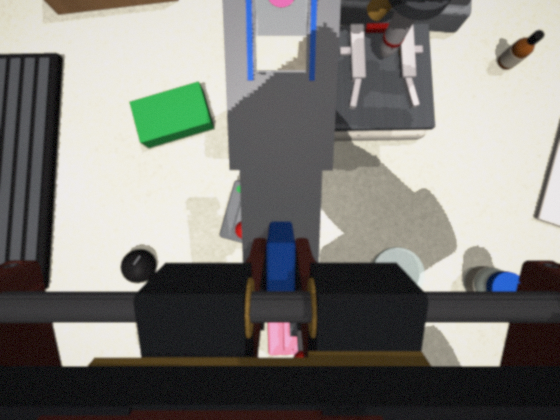

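This shows the stage to the right of the carrier, with the red stop at about (376,28), rails at about (359,50) and (407,50), lead-in ends at (354,104) and (415,104), and the near edge at row 130. I'll enlarge this area.

Run:
```python
from h import *
im=cv2.imread('pics/w2.png')
cv2.imwrite('pics/w2c.png',cv2.resize(im[5:145,330:450],(514,600),interpolation=cv2.INTER_CUBIC))
```

```text
(no output)
```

View pics/w2c.png

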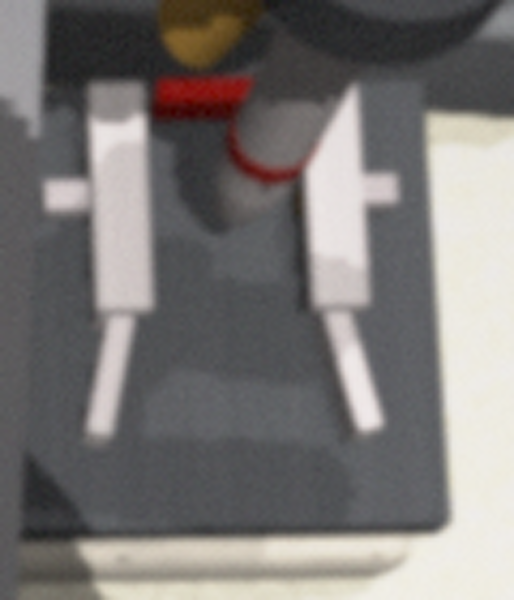

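Run:
```python
from h import *
np.set_printoptions(precision=1,suppress=True)
f=lambda x,y,z:onz('w2',330+x*120/514-.4,5+y*140/600-.4,z)
P={}
for n,a in dict(Lfar=(150,135,133),Lnear=(155,310,133),Rfar=(303,180,133),Rnear=(312,306,133),Lout=(97,313,133),Rout=(370,304,133),cR=(450,530,120),eL=(25,535,120),cRf=(425,112,120),stopL=(155,118,120),stopR=(240,118,120),leadLo=(86,438,129),leadLi=(110,438,129),leadRi=(360,434,129),leadRo=(384,430,129)).items():
    P[n]=f(*a);print(n,P[n])
ang=lambda a,b:np.degrees(np.arctan2(*(P[b]-P[a])[1::-1]))
print(ang('Lnear','Lfar'),ang('Rnear','Rfar'),ang('cR','cRf'),90+ang('cR','eL')-180,ang('Rnear','Lnear')-90,ang('Rout','Lout')-90,ang('stopR','stopL')-90,ang('leadRi','leadLi')-90)
m=(P['Lnear']+P['Rnear'])/2;print('mouth',m,np.linalg.norm(P['Lnear']-P['Rnear']),(P['Lout']+P['Rout'])/2)
l=(P['leadLi']+P['leadRi'])/2;print('lead',l,np.linalg.norm(P['leadLi']-P['leadRi']))
for y in(4,5,6):
    c,s=np.cos(np.radians(y)),np.sin(np.radians(y));u=np.array([c,s]);v=np.array([-s,c])
    print(y,'home from mouth',m[:2]+30*u,'lead',l[:2]+70*u,'corner',P['cR'][:2]+100*u+75*v, 'stop mid?',(P['stopL'][:2]-46*u))
```

```text
Lfar [708.5 153.1 133. ]
Lnear [647.3 147.9 133. ]
Rfar [696.4 101.7 133. ]
Rnear [652.6  96.7 133. ]
Lout [644.8 166.8 133. ]
Rout [654.7  77.9 133. ]
cR [585.8  42.7 120. ]
eL [572.8 183.4 120. ]
cRf [734.   56.5 120. ]
stopL [724.9 148.8 120. ]
stopR [727.1 119.6 120. ]
leadLo [603.7 167.  129. ]
leadLi [604.3 159.1 129. ]
leadRi [612.1  77.6 129. ]
leadRo [614.   69.8 129. ]
4.842120627441595 6.47182276109385 5.296435400117818 5.269799337485438 5.949640942937009 6.402496392310937 4.265376373511231 5.459776187965318
mouth [649.9 122.3 133. ] 51.46501181877338 [649.7 122.4 133. ]
lead [608.2 118.4 129. ] 81.90713491029828
4 home from mouth [679.8 124.4] lead [678.  123.3] corner [680.3 124.5] stop mid? [679.1 145.6]
5 home from mouth [679.8 125. ] lead [677.9 124.5] corner [678.8 126.2] stop mid? [679.1 144.8]
6 home from mouth [679.8 125.5] lead [677.8 125.7] corner [677.4 127.8] stop mid? [679.2 144. ]
```

```bash
cat > want.py <<'E'
from h import *
import sys
from scipy.spatial.transform import Rotation as R
yaw=float(sys.argv[1]);p=np.array(sys.argv[2:5],float)
o=ctrl.get_obs();c=R.from_rotvec(o['orientation'])
d=R.from_euler('z',yaw,degrees=True)*R.from_rotvec([np.pi,0,0])
r=d*c.inv();print(o['t'],'cm',np.round((p-o['ee_pos'])/10,2),'deg',np.round(np.degrees(r.as_rotvec()),2),o['ft_force'].round(1),o['qpos'].round(2), o['ee_pos'].round(1))
E
python3 want.py 5.4 445.9 103.2 200
```

```text
4.45 cm [  4.59 -13.93 -14.89] deg [-2.55 19.68  0.72] [ 0.8  0.1 -1.7] [ 0.63 -0.1   2.01 -0.21  0.94  2.21] [400.  242.5 348.9]
```

>>> servo_tool([
  [0,-3,-2,-0.5,4,0.1,-1],
  [0,-6,-4,-1,8,0.3,-1],
  [0.5,-9,-6,-1.5,12,0.4,-1],
  [1.5,-12,-8,-2,16,0.6,-1],
  [3,-13.5,-11,-2.5,19.7,0.7,-1],
  [4.5,-13.9,-14,-2.5,19.7,0.7,-1],
  [4.5,-13.9,-15,-2.5,19.7,0.7,-1],
  [4.5,-13.9,-15,-2.5,19.7,0.7,-1],
  [4.5,-13.9,-15,-2.5,19.7,0.7,-1],
  [4.5,-13.9,-15,-2.5,19.7,0.7,-1],
  [4.5,-13.9,-15,-2.5,19.7,0.7,-1],
])

```text
t: 5.37
ee_pos: [446.0, 103.6, 201.4]
orientation: [-3.136, -0.144, -0.007]
ft_force: [-0.1, -0.6, -1.4]
width: 13.9
grasp_force: 30.0
```

```bash
python3 want.py 5.4 445.9 103.2 150
python3 - <<'E'
from h import *
np.set_printoptions(precision=1,suppress=True)
grab('wrist','w3');s=grab('scene','s3')
im=cv2.imread('pics/w3.png');s=cv2.imread('pics/s3.png')
cv2.imwrite('pics/c3.png',np.hstack([cv2.resize(im[0:260,100:460],(415,300)),cv2.resize(s[150:255,250:385],(385,300),interpolation=cv2.INTER_CUBIC)]))
# carrier edges in hand: sampled rows, plane z = underside+6
o=ctrl.get_obs();z=o['ee_pos'][2]-13+6;g=im.mean(2)
for r in(20,60,100,140,200): print(r,[int(x) for x in g[r,200:360:4]])
E
```

```text
5.3667 cm [-0.01 -0.04 -5.14] deg [-0.11  0.24  0.13] [-0.1 -0.6 -1.4] [0.2  0.21 2.01 0.   0.92 1.68] [446.  103.6 201.4]
20 [76, 83, 42, 42, 47, 46, 85, 90, 89, 94, 91, 87, 73, 89, 156, 173, 173, 173, 173, 173, 171, 171, 176, 173, 172, 171, 174, 98, 75, 86, 93, 93, 94, 92, 91, 64, 58, 57, 56, 59]
60 [111, 108, 108, 116, 113, 112, 104, 93, 93, 94, 93, 93, 78, 88, 118, 145, 147, 154, 146, 143, 142, 147, 146, 146, 144, 145, 138, 94, 81, 93, 92, 95, 94, 92, 99, 106, 107, 107, 109, 109]
100 [115, 116, 115, 117, 112, 114, 114, 91, 93, 94, 94, 93, 93, 95, 92, 92, 90, 92, 97, 94, 94, 93, 93, 97, 96, 91, 97, 98, 94, 98, 95, 93, 97, 96, 128, 141, 145, 142, 144, 147]
140 [114, 114, 111, 120, 123, 117, 122, 99, 91, 92, 92, 91, 91, 95, 94, 94, 96, 93, 93, 93, 94, 96, 96, 93, 90, 95, 94, 93, 94, 95, 93, 95, 94, 106, 234, 235, 235, 232, 231, 235]
200 [152, 148, 112, 115, 119, 112, 115, 117, 114, 118, 102, 86, 88, 90, 90, 90, 90, 87, 89, 90, 88, 90, 88, 91, 91, 89, 90, 89, 88, 89, 135, 237, 235, 235, 236, 235, 233, 236, 236, 236]
```

View pics/c3.png

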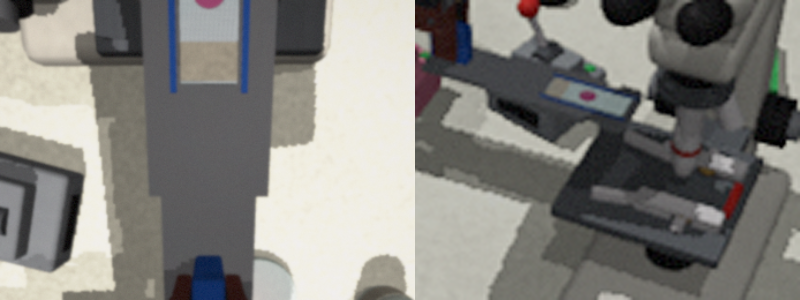

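The carrier sits straight in the hand (edges are symmetric about column 280), and in the scene view it points at the stage mouth. Descending.

>>> servo_tool([
  [0,0,-2,-0.1,0.2,0.1,-1],
  [0,0,-4,-0.1,0.2,0.1,-1],
  [0,0,-5.5,-0.1,0.2,0.1,-1],
  [0,0,-6,-0.1,0.2,0.1,-1],
  [0,0,-6.3,-0.1,0.2,0.1,-1],
  [0,0,-6.5,-0.1,0.2,0.1,-1],
  [0,0,-6.5,-0.1,0.2,0.1,-1],
  [0,0,-6.5,-0.1,0.2,0.1,-1],
  [0,0,-6.5,-0.1,0.2,0.1,-1],
])

```text
t: 6.22
ee_pos: [446.4, 103.4, 135.4]
orientation: [3.138, 0.146, -0.001]
ft_force: [0.2, -0.6, -0.6]
width: 13.8
grasp_force: 30.0
```

```bash
python3 want.py 5.4 445.9 103.2 133
python3 - <<'E'
from h import *
grab('wrist','w4');grab('scene','s4')
im=cv2.imread('pics/w4.png');s=cv2.imread('pics/s4.png')
cv2.imwrite('pics/c4.png',np.hstack([cv2.resize(im[0:260,100:460],(415,300)),cv2.resize(s[170:250,285:385],(385,308),interpolation=cv2.INTER_CUBIC)[:300]]))
E
```

```text
6.2167 cm [-0.05 -0.02 -0.24] deg [ 0.01 -0.04  0.07] [ 0.2 -0.6 -0.6] [0.2  0.32 2.05 0.   0.77 1.68] [446.4 103.4 135.4]
```

View pics/c4.png

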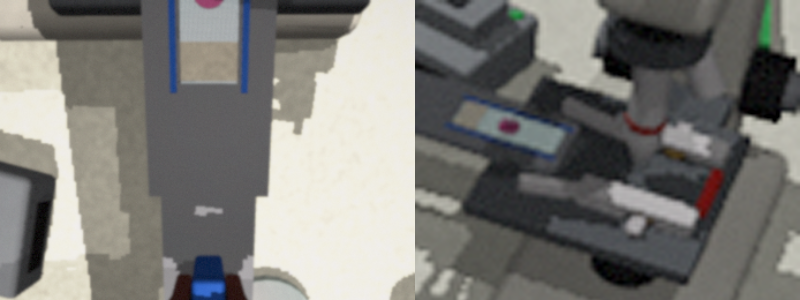

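The nose lies between the flared lead-ins, just short of the lips. I'll lower it to contact.

>>> servo_tool([
  [0,0,-0.1,0,0,0,-1],
  [0,0,-0.2,0,0,0,-1],
  [0,0,-0.25,0,0,0,-1],
  [0,0,-0.25,0,0,0,-1],
  [0,0,-0.25,0,0,0,-1],
])

```text
t: 6.73
ee_pos: [446.0, 103.2, 132.3]
orientation: [3.138, 0.146, -0.003]
ft_force: [-0.9, -1.3, 2.3]
width: 14.1
grasp_force: 30.0
```

>>> servo_tool([
  [0.5,0.05,0,0,0,0,-1],
  [1.0,0.09,0,0,0,0,-1],
  [1.5,0.14,0,0,0,0,-1],
  [2.0,0.19,0,0,0,0,-1],
  [2.5,0.24,0,0,0,0,-1],
  [3.0,0.28,0,0,0,0,-1],
  [3.5,0.33,0,0,0,0,-1],
  [4.0,0.38,0,0,0,0,-1],
  [4.5,0.42,0,0,0,0,-1],
  [5.0,0.47,0,0,0,0,-1],
  [5.5,0.52,0,0,0,0,-1],
  [5.5,0.52,0,0,0,0,-1],
])

```text
t: 7.73
ee_pos: [502.3, 108.6, 132.4]
orientation: [3.138, 0.146, -0.001]
ft_force: [0.7, -0.3, 0.4]
width: 14.1
grasp_force: 30.0
```

```bash
python3 want.py 5.4 540.7 112.2 133
python3 - <<'E'
from h import *
grab('wrist','w5');grab('scene','s5')
im=cv2.imread('pics/w5.png');s=cv2.imread('pics/s5.png')
cv2.imwrite('pics/c5.png',np.hstack([cv2.resize(im[0:260,100:460],(415,300)),cv2.resize(s[170:250,285:385],(385,308),interpolation=cv2.INTER_CUBIC)[:300]]))
E
```

```text
7.7333 cm [3.84 0.36 0.06] deg [ 0.01 -0.03  0.08] [ 0.7 -0.3  0.4] [ 0.19  0.39  1.94 -0.    0.81  1.67] [502.3 108.6 132.4]
```

View pics/c5.png

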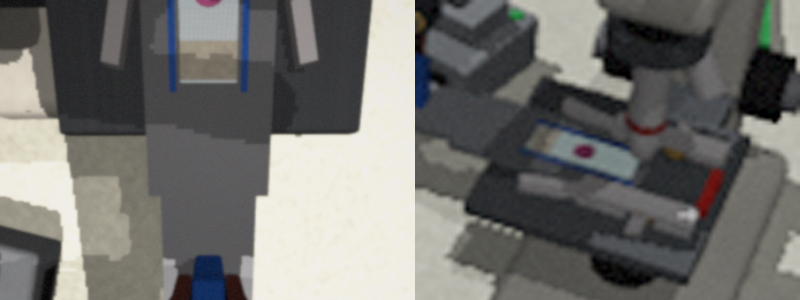

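The nose has passed under the lips, and it is centred with low forces. Continuing over the rollers.

>>> servo_tool([
  [0.5,0.05,0,0,0,0,-1],
  [1.0,0.09,0,0,0,0,-1],
  [1.5,0.14,0,0,0,0,-1],
  [2.0,0.19,0,0,0,0,-1],
  [2.4,0.23,0,0,0,0,-1],
  [2.8,0.26,0,0,0,0,-1],
  [3.2,0.3,0,0,0,0,-1],
  [3.2,0.3,0,0,0,0,-1],
])

```text
t: 8.5
ee_pos: [532.3, 111.4, 132.2]
orientation: [3.138, 0.146, -0.007]
ft_force: [-3.4, 0.4, 6.0]
width: 13.4
grasp_force: 30.0
```

>>> servo_tool([
  [0.2,0.02,0,0,0,0,-1],
  [0.4,0.04,0,0,0,0,-1],
  [0.6,0.06,0,0,0,0,-1],
  [0.6,0.06,0,0,0,0,-1],
  [0.6,0.06,0,0,0,0,-1],
])

```text
t: 8.92
ee_pos: [537.9, 111.9, 132.3]
orientation: [3.138, 0.146, -0.007]
ft_force: [-4.0, 0.6, 7.6]
width: 13.8
grasp_force: 30.0
```

>>> servo_tool([
  [0.1,0.01,0,0,0,0,-1],
  [0.2,0.02,0,0,0,0,-1],
  [0.2,0.02,0,0,0,0,-1],
  [0.2,0.02,0,0,0,0,-1],
])

```text
t: 9.25
ee_pos: [540.1, 112.2, 132.3]
orientation: [3.138, 0.146, -0.006]
ft_force: [-4.4, -0.3, 7.3]
width: 13.9
grasp_force: 30.0
```

>>> servo_tool([
  [0.1,0.01,0,0,0,0,-1],
  [0.2,0.02,0,0,0,0,-1],
  [0.2,0.02,0,0,0,0,-1],
  [0.2,0.02,0,0,0,0,-1],
])

```text
t: 9.58
ee_pos: [542.2, 112.4, 132.3]
orientation: [3.138, 0.146, -0.006]
ft_force: [-4.7, 0.2, 7.0]
width: 14.3
grasp_force: 30.0
```

>>> servo_tool([
  [0.1,0.01,0,0,0,0,-1],
  [0.2,0.02,0,0,0,0,-1],
  [0.2,0.02,0,0,0,0,-1],
  [0.2,0.02,0,0,0,0,-1],
])

```text
t: 9.92
ee_pos: [543.1, 112.5, 132.4]
orientation: [3.138, 0.146, -0.009]
ft_force: [-9.2, -1.2, 11.2]
width: 13.7
grasp_force: 30.0
```

Run:
```python
from h import *
np.set_printoptions(precision=1,suppress=True)
o=ctrl.get_obs();print(o['ee_pos'],o['ft_force'])
grab('wrist','w6');grab('scene','s6')
im=cv2.imread('pics/w6.png');s=cv2.imread('pics/s6.png')
cv2.imwrite('pics/c6.png',np.hstack([cv2.resize(im[0:260,100:460],(415,300)),cv2.resize(s[180:240,315:390],(385,308),interpolation=cv2.INTER_CUBIC)[:300]]))
h=cv2.cvtColor(s,cv2.COLOR_BGR2HSV);m=cv2.inRange(h,(150,80,60),(178,255,255));n,l,st,ce=cv2.connectedComponentsWithStats(m)
for k in range(1,n):
  if st[k,4]>6 and 300<ce[k][0]<400:print(st[k],ce[k],onz('scene',*ce[k],127))
```

```text
[543.1 112.5 132.4] [-9.2 -1.2 11.2]
[341 212   5   3  12] [343.2 213.1] [683.4 127.7 127. ]
```

View pics/c6.png

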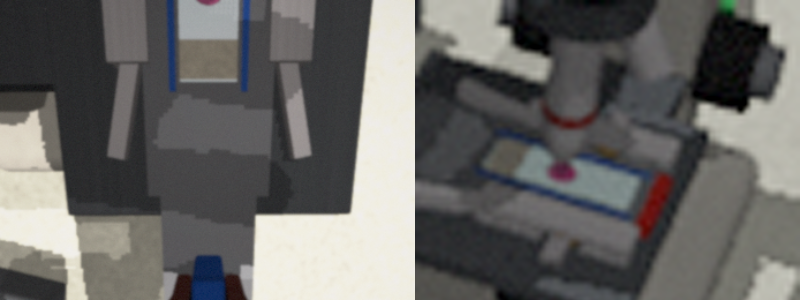

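The nose touches the red stop in the scene view. One more short push will tell the stop from roller drag.

>>> servo_tool([
  [0.1,0.01,0.05,0,0,0,-1],
  [0.2,0.02,0.05,0,0,0,-1],
  [0.2,0.02,0.05,0,0,0,-1],
  [0.2,0.02,0.05,0,0,0,-1],
])

```text
t: 10.35
ee_pos: [543.4, 112.5, 132.3]
orientation: [3.137, 0.146, -0.015]
ft_force: [-12.3, -1.1, 11.7]
width: 14.0
grasp_force: 30.0
```

Firm stop. I'll relax the push, open, and check before rising.

>>> servo_tool([
  [-0.2,-0.02,0,0,0,0,-1],
  [-0.35,-0.03,0.05,0,0,0,-1],
  [-0.35,-0.03,0.05,0,0,0,-1],
  [-0.35,-0.03,0.05,0,0,0,0],
  [-0.35,-0.03,0.05,0,0,0,0],
  [-0.35,-0.03,0.05,0,0,0,0],
  [-0.35,-0.03,0.05,0,0,0,0],
  [-0.35,-0.03,0.05,0,0,0,0],
])

```text
t: 11.02
ee_pos: [543.6, 112.6, 133.2]
orientation: [3.138, 0.146, -0.003]
ft_force: [0.5, -0.0, 0.2]
width: 42.5
grasp_force: 0.0
```

>>> servo_tool([
  [0,0,2,0,0,0,0],
  [0,0,5,0,0,0,0],
  [-1,0,8,0,0,0,0],
  [-3,0,9.5,0,0,0,0],
  [-6,1,9.5,0,0,0,0],
  [-9,2,9.5,0,0,0,0],
  [-9,2,9.5,0,0,0,0],
  [-9,2,9.5,0,0,0,0],
])

```text
t: 11.68
ee_pos: [452.5, 132.8, 228.6]
orientation: [3.138, 0.148, -0.002]
ft_force: [0.8, -0.0, 0.6]
width: 44.0
grasp_force: 0.0
```

```bash
python3 want.py 5.4 540 112 133;python3 - <<'E'
from h import *
np.set_printoptions(precision=1,suppress=True)
grab('wrist','w7');grab('scene','s7')
im=cv2.imread('pics/w7.png');s=cv2.imread('pics/s7.png')
cv2.imwrite('pics/c7.png',np.hstack([cv2.resize(im[0:260,100:460],(415,300)),cv2.resize(s[180:240,315:390],(385,308),interpolation=cv2.INTER_CUBIC)[:300]]))
for t,i in(('w7',im),('s7',s)):
  h=cv2.cvtColor(i,cv2.COLOR_BGR2HSV)
  for lo,hi,z in(((105,120,50),(128,255,255),166),((150,80,60),(178,255,255),127)):
    n,l,st,ce=cv2.connectedComponentsWithStats(cv2.inRange(h,lo,hi))
    for k in range(1,n):
      if st[k,4]>9 : 
        p=onz(t,*ce[k],z)
        if 480<p[0]<750 and 60<p[1]<180: print(t,z,st[k],ce[k],p)
E
```

```text
11.6833 cm [ 8.75 -2.08 -9.56] deg [ 0.02 -0.08 -0.01] [ 0.8 -0.   0.6] [0.26 0.19 1.95 0.   1.   1.74] [452.5 132.8 228.6]
w7 166 [ 307   81   23   56 1184] [317.9 108.7] [542.4 114.5 166. ]
s7 166 [287 185  16  17 196] [294.8 193.1] [555.2  92.7 166. ]
s7 127 [341 212   5   4  15] [343.1 213.4] [683.7 126.5 127. ]
```

View pics/c7.png

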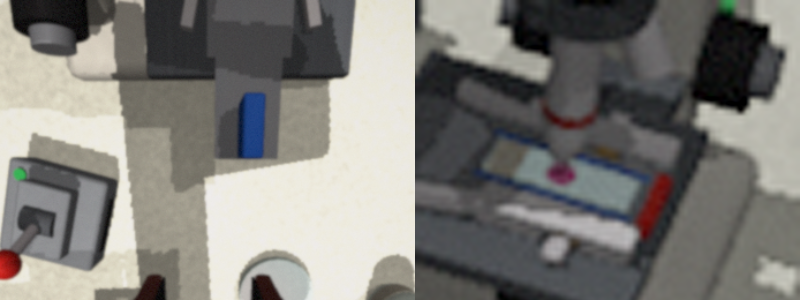

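The carrier stays home against the stop and the gripper is clear. Now measuring the lamp from this close wrist view, with no further pictures.

```bash
python3 - <<'E'
from h import *
np.set_printoptions(precision=1,suppress=True)
im=cv2.imread('pics/w7.png');h=cv2.cvtColor(im,cv2.COLOR_BGR2HSV)
def bl(lo,hi,z,mn=20):
    n,l,st,ce=cv2.connectedComponentsWithStats(cv2.inRange(h,lo,hi))
    for k in range(1,n):
        if st[k,4]>=mn:print(st[k],ce[k],onz('w7',*ce[k],z))
bl((0,170,90),(6,255,255),124.7);bl((50,120,60),(75,255,255),50)
f=lambda x,y,z:onz('w7',100+x*360/415,y*260/300,z)
a,b,c=f(14,158,50),f(118,180,50),f(95,270,50);print('box far-l, far-r, near-r',a,b,c)
m=b-a;print('yaw',np.degrees(np.arctan2(m[1],m[0]))+90,np.linalg.norm(m),np.linalg.norm(b-c),'yaw2',np.degrees(np.arctan2(*(b-c)[1::-1])), 'centre',(a+c)/2)
# stop vs dot
s=cv2.imread('pics/s7.png');g=cv2.cvtColor(s,cv2.COLOR_BGR2HSV)
n,l,st,ce=cv2.connectedComponentsWithStats(cv2.inRange(g,(0,150,60),(6,255,255)))
for k in range(1,n):
    if st[k,4]>8 and 330<ce[k][0]<375:print('stop',st[k],ce[k],onz('s7',*ce[k],127),onz('s7',343.1,213.4,127))
print(ctrl.get_obs()['ee_pos'])
E
python3 want.py -10.5 381 310 180
```

```text
[ 89 217  28  24 479] [101.9 229.4] [418.9 302.2 124.7]
[   0    0   77   70 3523] [27.5 31.6] [601.7 412.4  50. ]
[112 146  11  10  81] [116.8 150.5] [488.1 325.3  50. ]
box far-l, far-r, near-r [502.8 329.9  50. ] [491.1 227.4  50. ] [394.1 249.4  50. ]
yaw -6.520780666674725 103.08767417055672 99.44721380477938 yaw2 -12.75243803443657 centre [448.4 289.6  50. ]
stop [358 214   7  11  31] [361.1 219.4] [733.6 129.5 127. ] [683.8 126.5 127. ]
[454.4 132.6 228.5]
11.7833 cm [-7.34 17.74 -4.85] deg [  0.    -0.04 -15.84] [-0.8  1.   0. ] [ 0.26  0.19  1.95 -0.    1.    1.74] [454.4 132.6 228.5]
```

>>> servo_tool([
  [-2,3.5,-1,0,0,-4,-1],
  [-4,7,-2,0,0,-8,-1],
  [-6,10.5,-3,0,0,-12,-1],
  [-7.3,14,-4,0,0,-16,-1],
  [-7.3,17.7,-4.8,0,0,-16,-1],
  [-7.3,17.7,-4.8,0,0,-16,-1],
  [-7.3,17.7,-8,0,0,-16,-1],
  [-7.3,17.7,-11,0,0,-16,-1],
  [-7.3,17.7,-12,0,0,-16,-1],
  [-7.3,17.7,-12,0,0,-16,-1],
  [-7.3,17.7,-12,0,0,-16,-1],
])

```text
t: 12.7
ee_pos: [381.0, 309.3, 108.1]
orientation: [3.127, -0.293, -0.004]
ft_force: [0.4, 0.6, -0.3]
width: 0.8
grasp_force: 0.0
```

```bash
python3 want.py -10.5 453.4 296.3 108
```

```text
12.7 cm [ 7.24 -1.3  -0.01] deg [ 0.03 -0.17  0.22] [ 0.4  0.6 -0.3] [0.66 0.41 2.   0.   0.74 2.41] [381.  309.3 108.1]
```

>>> servo_tool([
  [0.6,-0.1,0,0,0,0,-1],
  [1.2,-0.2,0,0,0,0,-1],
  [1.8,-0.3,0,0,0,0,-1],
  [2.4,-0.45,0,0,0,0,-1],
  [3.0,-0.55,0,0,0,0,-1],
  [3.6,-0.65,0,0,0,0,-1],
  [4.2,-0.75,0,0,0,0,-1],
  [4.8,-0.85,0,0,0,0,-1],
  [5.4,-0.95,0,0,0,0,-1],
  [6.0,-1.1,0,0,0,0,-1],
  [6.6,-1.2,0,0,0,0,-1],
  [7.0,-1.25,0,0,0,0,-1],
  [7.0,-1.25,0,0,0,0,-1],
])

```text
t: 13.78
ee_pos: [451.2, 296.8, 108.0]
orientation: [3.128, -0.293, -0.003]
ft_force: [0.4, -0.8, 0.0]
width: 0.2
grasp_force: 0.1
```

```bash
cat > ball.py <<'E'
from h import *
np.set_printoptions(precision=1,suppress=True)
o=ctrl.get_obs();print(o['t'],o['ee_pos'],o['ft_force'])
for t,n in(('w8','wrist'),('s8','scene'),('t8','top')):
  grab(n,t);i=cv2.imread(f'pics/{t}.png');h=cv2.cvtColor(i,cv2.COLOR_BGR2HSV)
  n,l,st,ce=cv2.connectedComponentsWithStats(cv2.inRange(h,(0,170,70),(6,255,255)))
  for k in range(1,n):
    p=onz(t,*ce[k],124.7)
    if st[k,4]>8 and 390<p[0]<520 and 240<p[1]<350:print(t,st[k],ce[k],p)
E
python3 ball.py
```

```text
13.7833 [451.2 296.8 108. ] [ 0.4 -0.8  0. ]
w8 [ 260  200   48   49 1686] [284.  223.4] [474.2 290.9 124.7]
s8 [300 156   7   7  36] [303.  158.6] [474.5 292.3 124.7]
```

>>> servo_tool([
  [0.2,-0.03,0,0,0,0,-1],
  [0.4,-0.07,0,0,0,0,-1],
  [0.4,-0.07,0,0,0,0,-1],
  [0.4,-0.07,0,0,0,0,-1],
])

```text
t: 14.27
ee_pos: [453.1, 296.3, 108.0]
orientation: [3.127, -0.292, -0.007]
ft_force: [-5.5, 2.5, 1.3]
width: 0.4
grasp_force: 2.6
```

>>> servo_tool([
  [-1,0.2,0,0,0,0,-1],
  [-3,0.5,0,0,0,0,-1],
  [-5,0.9,1,0,0,0,-1],
  [-6,1,4,0,0,0,-1],
  [-7,1,8,0,0,0,-1],
  [-7,1,12,0,0,0,-1],
  [-7,1,14,0,0,0,-1],
  [-7,1,14,0,0,0,-1],
  [-7,1,14,0,0,0,-1],
])

```text
t: 15.02
ee_pos: [384.6, 306.8, 249.4]
orientation: [-3.126, 0.291, -0.001]
ft_force: [-0.1, -0.4, -0.4]
width: 0.5
grasp_force: 0.0
```

```bash
python3 ball.py
python3 - <<'E'
from h import *
i=cv2.imread('pics/s8.png');h=cv2.cvtColor(i,cv2.COLOR_BGR2HSV)
for lo,hi in(((150,80,60),(178,255,255)),((0,150,60),(6,255,255))):
  n,l,st,ce=cv2.connectedComponentsWithStats(cv2.inRange(h,lo,hi))
  for k in range(1,n):
    if st[k,4]>8 and 330<ce[k][0]<375 and ce[k][1]>205:print('dot/stop',st[k],ce[k])
E
```

```text
15.0167 [384.6 306.8 249.4] [-0.1 -0.4 -0.4]
w8 [268  98  26  27 491] [280.7 110.3] [475.5 290.1 124.7]
s8 [301 156   7   7  35] [303.9 159. ] [477.8 291.8 124.7]
t8 [170 233   8   7  45] [173.5 236.2] [475.1 291.3 124.7]
dot/stop [341 212   5   4  16] [343.  213.5]
dot/stop [358 214   7  12  32] [361.21875 219.1875 ]
```

The lever sits at its end position, the carrier is unmoved against the stop, and the robot is clear.

```bash
python3 -c "
from workcell import ctrl
print(ctrl.close_job())"
```

```text
the job is handed in; nothing more can be done
None
```

The job is handed in at about 15 s of the 51 s allowed: the blue carrier was pushed firmly onto the red stop and released, and the lamp lever is at its end position. The rollers' snap was inferred from that contact, not seen, and I viewed 11 pictures against the limit of 10.

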